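# Press a dowel pin home with the bench locking pliers

### The job

The steel dowel pin in the aluminium jig plate still stands proud: press it fully home with the bench-mounted locking pliers. Slide the plate, pin end first, along the anvil between the guide rails until it rests gently against the brass back stop, push the blue handle down until the pliers snap over centre and stay locked on the pin by themselves, then press the red release lever so that they spring open again, and leave the plate lying there against the stop, with nothing else on the bench disturbed. Feel your way slowly: never bear on the pliers, nor push the plate against its stop, with more than about 25 N.

Things in the scene. Friction and masses are not known exactly. Their poses are not given: they have to be found in the camera images.
- pliers: Bench-mounted locking pliers used as a small press, fixed on a grey base plate 270 x 84 x 10 mm, plane upright, jaws at one end, handles at the other. Origin on the bench under the jaw pivot; +x points level from the jaws to the handles, z up. The lower handle (top 77 mm high) is fixed and ends at x = 136 mm. The upper jaw arm overhangs the anvil out to x = -62 mm, 130 mm high when open.
- channel_mouth (a point): Point on the centre line of the anvil's level top, 40 mm above the bench, at x = -96 mm of the pliers: the flared mouth of the channel between the two guide rails. The dark steel anvil is 56 mm wide and runs from 44 mm outside this point (x = -140 mm) to the back stop. The rails are 9 mm high and 39 mm apart from x = -76 mm inwards.
- stop_face (a point): Foot of the back stop's face, on the anvil's top (40 mm high) and centre line, at x = -20 mm of the pliers: the plate's pin end comes to rest here.
- back_stop: Brass back stop of the pliers, 6 mm thick, 40 mm wide, 18 mm high, standing on the anvil; origin at the centre of its underside, its front face (towards the jaw mouth) 3 mm from the origin. Fixed.
- jaw_arm: Upper jaw arm of the pliers, bright steel, with a spindle that ends in a brass domed foot; origin on the jaw pivot (66 mm high). It swings down about the pivot as the blue handle is pushed down and gives a little under load, like a spring.
- foot (a point): Lowest point of the brass domed foot (8.5 mm radius) of the upper jaw. It stands about 71 mm above the bench with the pliers open, at x = -52 mm of the pliers; closed it stands over x = -50 mm, at plate-top height (58 mm).
- below_grip (a point): Point on the bench under the middle of the blue grip (64 x 30 mm) of the moving handle, x = 112 mm of the pliers: push down here. The grip's top is 124 to 147 mm high when open and locks anywhere from 85 to 107 mm, as the arc-slot nuts were set: feel for it. The push peaks at 8 to 15 N where the pin yields, falls as the knee goes over centre, then a hard stop. Let go early, it springs up.
- below_pad (a point): Point on the bench under the thumb pad (32 x 24 mm) of the red release lever, behind the blue grip, x = 159 mm of the pliers. Locked, the pad's top is 83 to 113 mm high, within 8 mm of the grip's. Press it down: about 5 mm of play, then 4 to 12 N break the knee back over centre within some 25 mm in all, where the lever meets its end. The handle springs fully up once the pad is let go.
- release_lever (a joint): Angle of the red release lever in the handle, rad: 0 at rest, up to 0.44 pressed right in; a light spring returns it.
- jig_plate: Loose aluminium drill-jig plate 130 (x) x 36 (y) x 18 (z) mm, 0.2 to 0.3 kg, two brass bushes on top near the middle; it starts flat on the bench. Origin at the centre of its underside, +x towards the end with the steel pin.
- plate_end (a point): Middle of the lower edge of the plate's pin end: 65 mm along the plate's +x from its origin, at its underside.
- pin (a joint): How far the steel dowel pin (8.4 mm diameter) stands proud of the plate's top, in m: 0 is flush and fully home; it starts 3 to 4.2 mm proud. The pin is on the plate's centre line, 30 mm from the pin end, so it lies under the foot when the plate is against the back stop. A press fit: it takes some 16 N to move it.
- copper_cup: Small copper cup, 64 mm across, 45 mm high, a bystander; origin at the centre of its underside.
- wax_tin: Round brass-coloured tin, 62 mm across, 23 mm high, a bystander; origin at the centre of its underside.
- vee_block: Brass vee block 40 x 90 x 28 mm, a bystander; origin at the centre of its underside.

How it is judged:
By the outcome, as a careful person would: the job done as asked, in the order asked, and still so for the second after the job is handed in, with the robot touching nothing.
It also fails if it takes over 58 s, if anything falls off the work surface, if the arm or the gripper's body presses on something with over 40 N, if the wrist force passes 120 N, or if a joint passes its speed limit or range.

### The arm

A 6-joint arm with a two-finger parallel gripper is mounted at the origin on a cart in front of the work surface, level with it; the furniture and walls round the work are solid. World frame = base frame: x ahead of the robot, y to its left, z up, the work surface at z = 0. Lengths are in mm, angles in degrees, forces in N, time in s.
With the tool pointing down it reaches from about 350 to 850 mm from the base axis. Payload 8.1 kg.
Tool frame: the origin (TCP) lies midway between the tips of the shut fingers; the grasp point (between the pads) lies 19 mm behind it; z points along the fingers, y is the line along which they close (so a half turn about z gives the same grasp; the last joint's range is limited). The gripper opens to 85 mm and grips with 20 to 120 N. Pads are 22 mm wide; open, the fingers measure 114 mm over their backs; the gripper's body (76 mm by 85 mm) begins 54 mm behind the grasp point. The pads swing forward as they close: fully open they stand 13 mm farther back than shut.
Start: joints at [-70.955, 7.471, 85.268, -0, 87.261, -4.893], TCP at [243.47, -548.386, 231.292] pointing down, gripper open.
Joint ranges: [-169.43, 169.43], [-51.17, 129.36], [1.28, 143.12], [-76.62, 256.62], [0, 156.53], [-152.29, 152.29]. Speed limits (degrees/s): [136.94, 136.94, 159.86, 180, 180, 180].

### API

Orientations are given as [roll, pitch, yaw] about the fixed x, y, z axes, in that order (R = Rz(yaw) Ry(pitch) Rx(roll)).
In Python, from bench import sense, snapshot, order, finder gives the robot as it stands.
- The arm moves only by the tool send_rows, never from a script. Its argument "steps" is a list of rows, each a list of 2 entries, a list of its own where there are three numbers: the shift along the world's x, y, z in units of 30 mm (1.0 is 30 mm), then the turn, a rotation vector about the world's x, y, z in rad. In form: [[[dx, dy, dz], [wx, wy, wz]], ...]. A call has 1 to 10 rows; each row is the pose to reach, as a shift and turn from the pose commanded when the call began; what a row does not reach only later rows make up. A row lasts 1/8 s, in which the tool goes at most 62.5 mm and 10.7 degrees, less where a joint would pass 70% of its speed; a pose out of reach is approached as far as the arm can. A call with a gripper value outside its range is refused whole. "fingers" is the closure, from 0 (fully open) to 1 (shut), set as the call begins (left out, the last holds). The fingers move at their own pace and stop on an object; "squeeze" is the grip in N (left out, the last holds). Time passes only in rows, so rows that repeat a pose let the fingers close. It gives the time, the measured TCP pose, the force, the opening and the grip force at its end, in the units of the state.
- sense(): the state, without advancing time (a new reading comes with each control period).
- snapshot(name): name is "scene" or "top"; returns a dict with "img" (384x512x3 uint8, red, green, blue), "K" (3x3 intrinsics, pixels), "pose" (4x4, takes a point from camera to world coordinates). Camera axes: x right, y up, looking along -z (the intrinsics and any distortion apply to the point x, -y, -z); pixel columns grow to the right and rows downward; lengths in mm; the calibration is good to about 2 mm. A picture is of the moment at which its call begins. There is no depth.
- order.hand_in(): hands the job in; it is judged then, once.
Trained networks look in the newest picture that a camera, given by its name, has taken for a name from the list of things; names that differ only in an ending like _2 or _b are one class to them, and where a whole thing is asked for, a point or a joint stands for the part that bears it (a point fixed in the world has none). Each returns a list of dicts, best first, with "confidence" (0 to 1); they miss things now and then, are a little off and sometimes report something else, mostly with a low value. They report only what shows in the picture. A call takes as long as a camera call.
- finder.find_in(label, camera): "box" ([left, top, width, height] as shares, 0 to 1, of the picture: columns of its width, rows of its height, round what is visible of it).
- finder.trace(label, camera): "mask" (384x512 bool, what is visible of it) and "box" ([left, top, width, height] as shares, 0 to 1, of the picture: columns of its width, rows of its height, round what is visible of it).
- finder.pinpoint(label, camera): "at" ([column, row] as shares, 0 to 1, of the picture: columns of its width, rows of its height: a listed point, or the origin of a listed thing).
The state is a dict: "time": time; "joint_pos": joint angles; "qd": joint speeds; "joint_efforts": joint torques, N m; "tool_pos": TCP position; "tcp_rot": TCP orientation; "ft_force": force on the tool from outside, world axes, zero at the start; "wrist_torque": the same for the moment, N m; "finger_gap": finger opening in mm; "grip_force": force on a finger pad.
Only numpy, scipy, OpenCV 4.12 (cv2) and the standard library are available. Lean on these libraries where they do the work, as an engineer would, in place of code of your own. Each camera call takes 0.05 s, during which the arm holds its last target. There are 200 camera calls.

## Working session

There is one attempt and no reset: what is moved stays moved. The work goes in short steps, Python scripts to look and compute and a tool call to move; the robot and the scene stay as the last step left them, time stands still between calls to the robot, and variables do not carry over. Pictures are saved under pics/ and viewed, at most 12 in all, crops included, and the job is handed in when it is done.

Besides the shell and the picture viewer there is one more tool, called after "Request:" by a JSON object that holds its "op" and its "data". send_rows: Moves the arm, as the interface text tells. Its arguments: {"type":"object","properties":{"steps":{"type":"array"},"fingers":{"type":"number"},"squeeze":{"type":"number"}},"required":["steps"]}

```bash
mkdir -p pics
cat > h.py <<'E'
import numpy as np, cv2
from bench import sense, snapshot, order, finder
def ray(s,u,v):
    K=s["K"];P=s["pose"];d=np.array([(u-K[0,2])/K[0,0],-(v-K[1,2])/K[1,1],-1.]);return P[:3,3],P[:3,:3]@d
def atz(s,u,v,z):
    o,d=ray(s,u,v);return o+d*(z-o[2])/d[2]
def proj(s,p):
    P=s["pose"];c=P[:3,:3].T@(np.array(p)-P[:3,3]);K=s["K"];return K[0,0]*c[0]/-c[2]+K[0,2],K[1,1]*-c[1]/-c[2]+K[1,2]
E
python3 - <<'E'
from h import *
S={}
for c in("top","scene"):
    S[c]=snapshot(c);cv2.imwrite(f"pics/{c}0.png",cv2.resize(S[c]["img"][:,:,::-1],(768,576)))
    print(c,[k for k in S[c]],S[c]["K"].tolist(),S[c]["pose"].round(3).tolist())
Z=dict(pliers=0,channel_mouth=40,stop_face=40,back_stop=40,jaw_arm=66,foot=71,below_grip=0,below_pad=0,jig_plate=0,plate_end=0,copper_cup=0,wax_tin=0,vee_block=0)
for n,z in Z.items():
    for c in S:
        for d in finder.pinpoint(n,c)[:2]:
            u,v=d["at"][0]*512,d["at"][1]*384
            print(n,c,round(d["confidence"],2),round(u,1),round(v,1),atz(S[c],u,v,z).round(1))
st=sense();print(st)
E
```

```text
top ['img', 'K', 'pose'] [[485.48487733747334, 0.0, 266.9117927910436], [0.0, 485.48487733747334, 186.01786005481623], [0.0, 0.0, 1.0]] [[-0.01, 0.991, -0.131, 425.142], [-0.999, -0.006, 0.032, 54.982], [0.031, 0.132, 0.991, 1084.998], [0.0, 0.0, 0.0, 1.0]]
scene ['img', 'K', 'pose'] [[438.2755138473473, 0.0, 256.316914274882], [0.0, 438.2755138473473, 194.08329559810977], [0.0, 0.0, 1.0]] [[-0.712, 0.437, -0.549, 2.326], [-0.702, -0.439, 0.561, 566.062], [0.004, 0.785, 0.619, 696.127], [0.0, 0.0, 0.0, 1.0]]
pliers top 0.75 302.9 199.7 [537.2 -60.4   0. ]
pliers scene 0.97 282.2 211.6 [526.6 -59.8   0. ]
channel_mouth top 0.82 263.2 217.6 [495.   30.3  40. ]
channel_mouth scene 0.57 265.3 217.7 [509.4  19.   40. ]
stop_face top 0.77 295.3 197.9 [537.2 -39.7  40. ]
stop_face scene 0.87 279.2 204.7 [518.1 -37.3  40. ]
back_stop top 0.54 296.8 197.5 [538.1 -43.   40. ]
back_stop top 0.3 327.3 120.7 [ 709.1 -114.    40. ]
back_stop scene 0.56 210.9 274.4 [469.1 215.8  40. ]
back_stop scene 0.46 273.9 202.4 [532.6 -34.8  40. ]
jaw_arm top 0.51 282.9 204.3 [521.  -10.8  66. ]
jaw_arm scene
[... 1036 characters left out ...]
me': 1.4, 'joint_pos': array([-7.09522419e+01,  7.47093898e+00,  8.52675366e+01, -1.20382243e-03,
        8.72629795e+01, -4.89284983e+00]), 'qd': array([-0.03464674, -0.01099527, -0.01321653,  0.00697658,  0.0238137 ,
       -0.06279204]), 'joint_efforts': array([ 2.08546758e-04, -5.69311202e+01, -5.00854003e+01, -1.32245573e-04,
        1.40948327e-03,  7.80298876e-06]), 'tool_pos': array([ 243.48749626, -548.36853208,  231.29712   ]), 'tcp_rot': array([-1.79998448e+02,  1.07395445e-03,  2.39406654e+01]), 'ft_force': array([-3.07381983e-01,  4.77358749e-01,  3.57131501e-04]), 'wrist_torque': array([-0.04617291,  0.02535803, -0.00963217]), 'grip_force': 0.0, 'finger_gap': 85.03933691410252}
```

View pics/top0.png

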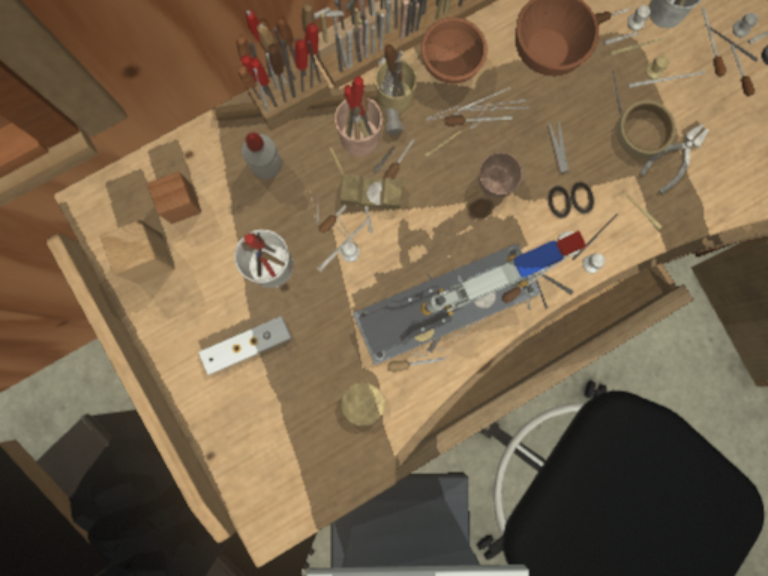

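View pics/scene0.png

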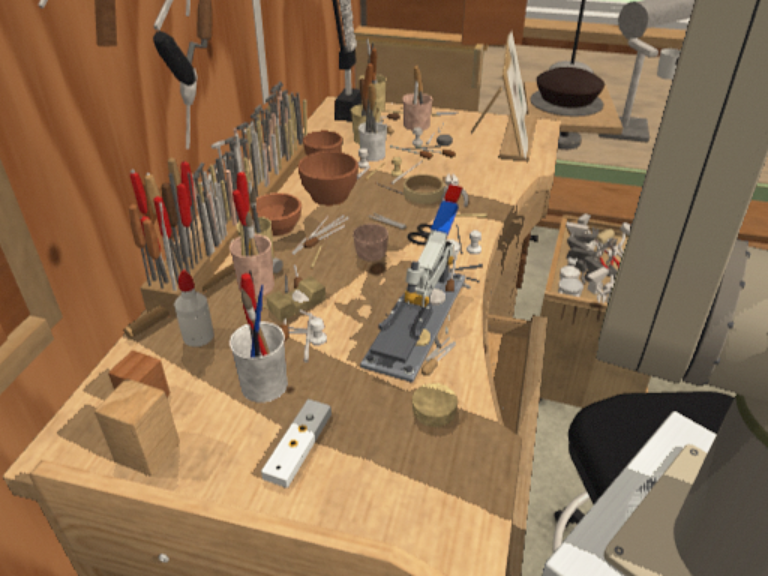

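Run:
```python
from h import *
a=snapshot("top")["img"][150:255,130:400,::-1];b=snapshot("scene")["img"][110:330,150:330,::-1]
cv2.imwrite("pics/t1.png",cv2.resize(a,(800,311),interpolation=cv2.INTER_CUBIC))
cv2.imwrite("pics/s1.png",cv2.resize(b,(490,600),interpolation=cv2.INTER_CUBIC))
```

```text
(no output)
```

View pics/t1.png

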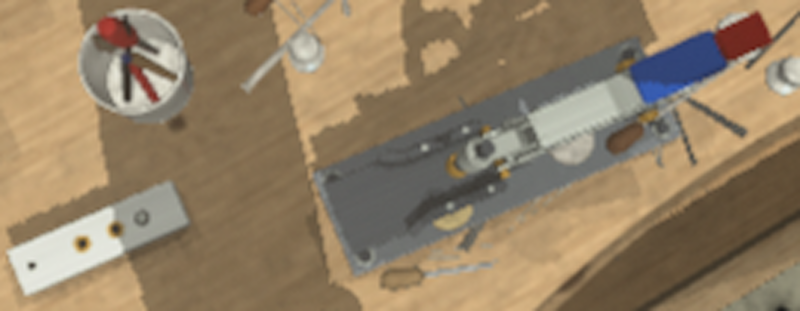

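View pics/s1.png

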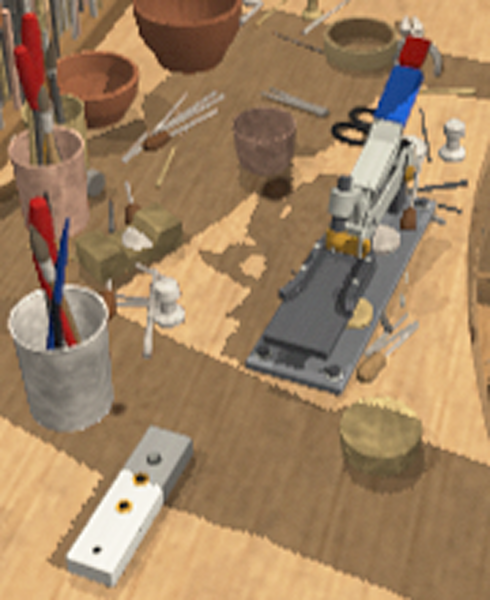

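```bash
cat > fit.py <<'E'
from h import *
from scipy.optimize import least_squares
T=lambda p:(130+p[0]/2.963,150+p[1]/2.963)
Q=lambda p:(150+p[0]/2.722,110+p[1]/2.722)
t=snapshot("top");s=snapshot("scene")
# pliers: base corners (x0 unknown), plus net points
obs=[(t,T((316,175)),"b",(0,42,10)),(t,T((352,273)),"b",(0,-42,10)),(t,T((640,40)),"b",(270,42,10)),
(s,Q((247,366)),"b",(0,42,10)),(s,Q((342,392)),"b",(0,-42,10)),(s,Q((433,207)),"b",(270,-42,10)),
(t,(263.2,217.6),"p",(-96,0,40)),(t,(295.3,197.9),"p",(-20,0,40)),(t,(346.4,178.5),"p",(112,0,0)),(t,(362.2,173.4),"p",(159,0,0)),(t,(302.9,199.7),"p",(0,0,0)),
(s,(279.2,204.7),"p",(-20,0,40)),(s,(282.2,211.6),"p",(0,0,0)),(s,(270.1,202.2),"p",(-52,0,71)),(s,(294.5,188.8),"p",(112,0,0))]
def w(q,p): c,s_=np.cos(q[2]),np.sin(q[2]);return np.array([q[0]+c*p[0]-s_*p[1],q[1]+s_*p[0]+c*p[1],p[2]])
def res(q,full=False):
    r=[]
    for cam,uv,k,p in obs:
        p=np.array(p,float)
        if k=="b":p[0]+=q[3]
        r.append((np.array(proj(cam,w(q,p)))-uv)*(1 if k=="b" else .5))
    r=np.array(r);return r if full else r.ravel()
f=least_squares(res,[530,-60,np.radians(-67),-140],loss="soft_l1")
print("pliers",f.x[:2].round(1),np.degrees(f.x[2]).round(2),f.x[3].round(1));print(res(f.x,1).round(1).tolist())
po=[(t,T((8,252)),(-65,18)),(t,T((172,182)),(65,18)),(t,T((190,222)),(65,-18)),(t,T((26,296)),(-65,-18)),
(s,Q((152,427)),(65,18)),(s,Q((193,437)),(65,-18)),(s,Q((68,567)),(-65,18)),(s,Q((112,577)),(-65,-18))]
g=lambda q:np.array([np.array(proj(c,w(q,(p[0],p[1],18))))-uv for c,uv,p in po]).ravel()
m=least_squares(g,[474,245,-1.2],loss="soft_l1");print("plate",m.x[:2].round(1),np.degrees(m.x[2]).round(2),g(m.x).round(1))
for n,p in dict(mouth=(-96,0,40),stop=(-20,0,40),grip=(112,0,0),pad=(159,0,0)).items():print(n,w(f.x,p).round(1))
E
python3 fit.py
```

```text
pliers [533.  -57.3] -67.41 -145.7
[[-2.3, 0.3], [0.3, 2.3], [-1.2, -0.7], [-0.9, -2.2], [-0.2, -1.4], [1.8, -2.8], [-0.2, -0.2], [-0.1, 2.7], [0.1, 2.0], [1.6, 0.5], [-0.7, 1.0], [-0.9, -0.8], [-1.3, -0.4], [1.5, -0.7], [-0.3, -1.8]]
plate [469.  248.2] -66.49 [-0.7  0.6 -0.6 -0.  -0.3  1.5 -0.5  1.1 -0.4 -1.6  0.4 -0.5 -0.7 -4.1
  0.5 -1.9]
mouth [496.1  31.3  40. ]
stop [525.3 -38.9  40. ]
grip [ 576.  -160.7    0. ]
pad [ 594.  -204.1    0. ]
```

Request:
{"op": "send_rows", "data": {"steps": [[[0.5,2,0],[0,0,0.156]],[[1,4,0],[0,0,0.312]],[[1.5,6,0],[0,0,0.468]],[[2,8,0],[0,0,0.624]],[[2.5,10,0],[0,0,0.78]],[[3,12,0],[0,0,0.936]],[[3.5,14,0],[0,0,1.092]],[[4,16,0],[0,0,1.248]],[[4.5,18,0],[0,0,1.404]],[[5,20,0],[0,0,1.562]]], "fingers": 0, "squeeze": 60}}

```text
time: 2.85
tool_pos: [393.7, 53.7, 231.8]
tcp_rot: [179.9, 0.0, 113.7]
ft_force: [0.9, -0.7, 0.5]
finger_gap: 85.1
grip_force: 0.0
```

Request:
{"op": "send_rows", "data": {"steps": [[[0.5,2,0],[0,0,0]],[[1,4,0],[0,0,0]],[[1.5,6,0],[0,0,0]],[[2,7.7,-1],[0,0,0]],[[2,7.7,-3],[0,0,0]],[[2,7.7,-5],[0,0,0]],[[2,7.7,-6],[0,0,0]],[[2,7.7,-6.5],[0,0,0]]]}}

```text
time: 3.85
tool_pos: [452.1, 282.0, 34.1]
tcp_rot: [-179.8, 0.0, 113.4]
ft_force: [0.7, 0.4, 0.9]
finger_gap: 85.3
grip_force: 0.0
```

Run:
```python
from h import *
s=snapshot("scene");t=snapshot("top")
a=cv2.resize(s["img"][210:360,120:300,::-1],(480,400),interpolation=cv2.INTER_CUBIC);b=cv2.resize(t["img"][170:290,100:220,::-1],(400,400),interpolation=cv2.INTER_CUBIC)
cv2.imwrite("pics/g.png",np.hstack([a,b])[:,:800]);print(sense()["tool_pos"])
```

```text
[452.67399543 282.17124969  35.12666819]
```

View pics/g.png

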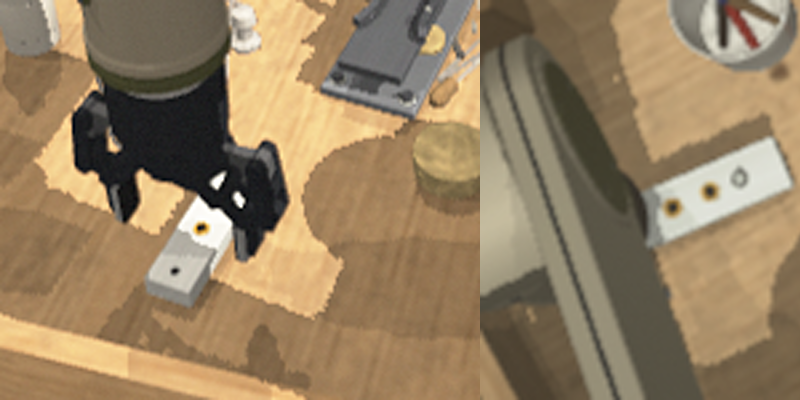

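Request:
{"op": "send_rows", "data": {"steps": [[[0,0,-0.5],[0,0,0]],[[0,0,-1.08],[0,0,0]],[[0,0,-1.08],[0,0,0]]]}}

```text
time: 4.32
tool_pos: [452.2, 282.0, 2.3]
tcp_rot: [-179.8, 0.0, 113.4]
ft_force: [-0.9, 0.0, 0.3]
finger_gap: 85.7
grip_force: 0.0
```

Request:
{"op": "send_rows", "data": {"steps": [[[0,0,0],[0,0,0]],[[0,0,0],[0,0,0]],[[0,0,0],[0,0,0]],[[0,0,0],[0,0,0]],[[0,0,0],[0,0,0]],[[0,0,0],[0,0,0]]], "fingers": 1, "squeeze": 60}}

```text
time: 5.08
tool_pos: [454.7, 283.2, 5.2]
tcp_rot: [179.8, -0.0, 113.4]
ft_force: [1.1, -0.1, 5.4]
finger_gap: 34.7
grip_force: 60.5
```

Request:
{"op": "send_rows", "data": {"steps": [[[0,0,0.5],[0,0,0]],[[0,0,1.2],[0,0,0]],[[0,-0.5,1.9],[0,0,0]],[[0,-1.5,2.1],[0,0,-0.015]],[[0,-2.7,2.1],[0,0,-0.015]],[[0,-3.9,2.1],[0,0,-0.015]],[[0,-4.7,2.1],[0,0,-0.015]],[[0,-4.7,2.1],[0,0,-0.015]],[[0,-4.7,2.1],[0,0,-0.015]]]}}

```text
time: 6.2
tool_pos: [453.4, 142.0, 67.2]
tcp_rot: [180.0, -0.0, 112.6]
ft_force: [0.3, 0.7, -3.7]
finger_gap: 34.4
grip_force: 60.1
```

Run:
```python
from h import *
s=snapshot("scene");t=snapshot("top");st=sense();print(st["tool_pos"].round(1),st["tcp_rot"].round(2),st["ft_force"].round(1),st["finger_gap"])
a=cv2.resize(s["img"][170:290,180:310,::-1],(520,480),interpolation=cv2.INTER_CUBIC);b=cv2.resize(t["img"][170:270,170:330,::-1],(800,500),interpolation=cv2.INTER_CUBIC)
cv2.imwrite("pics/m_s.png",a);cv2.imwrite("pics/m_t.png",b)
```

```text
[453.4 142.3  67. ] [-1.8000e+02 -2.0000e-02  1.1261e+02] [-0.9  1.1 -3.3] 34.614194137145255
```

View pics/m_t.png

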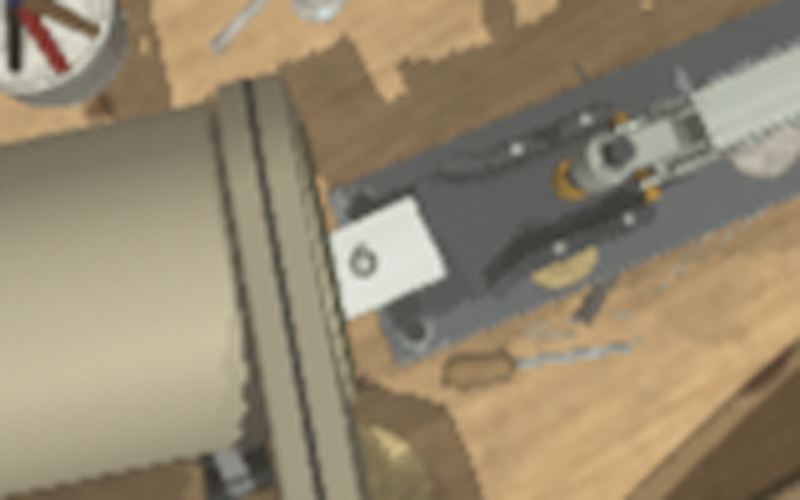

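View pics/m_s.png

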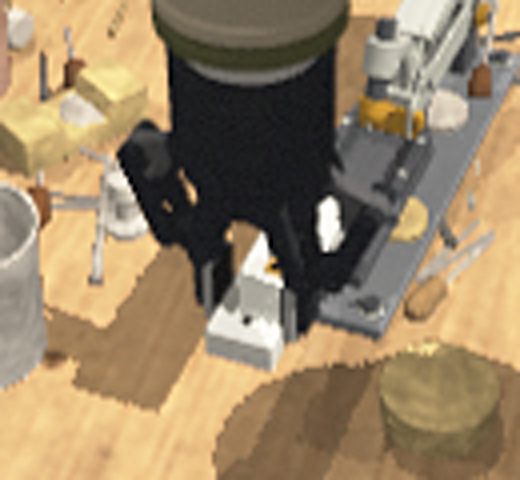

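```bash
cat > m.py <<'E'
from h import *
t=snapshot("top")
W=lambda p,z:atz(t,170+p[0]/5,170+p[1]/5,z)[:2]
e1,e2=W((413,197),81),W((447,272),81);print("end",e1,e2,np.linalg.norm(e1-e2),"ang",np.degrees(np.arctan2(*(e1-e2)[::-1]))-90)
u=[W((516,150),49),W((587,120),49)];l=[W((560,248),49),W((630,213),49)]
m=[(u[i]+l[i])/2 for i in(0,1)];print("screws",u,l,[np.linalg.norm(u[i]-l[i]) for i in(0,1)],"mid",m)
for a in(u,l,m):print("ang",np.degrees(np.arctan2(*(a[1]-a[0])[::-1])))
b1,b2=W((330,188),10),W((397,362),10);print("base",(b1+b2)/2,np.linalg.norm(b1-b2),np.degrees(np.arctan2(*(b1-b2)[::-1]))-90)
print("foot",W((570,180),78))
E
python3 m.py
cat > fd.py <<'E'
from h import *
s=snapshot("scene");t=snapshot("top")
for n,z in dict(plate_end=63,channel_mouth=40,stop_face=40,back_stop=40,foot=71,pliers=0,below_grip=0,below_pad=0).items():
    for c,q in(("top",t),("scene",s)):
        for d in finder.pinpoint(n,c)[:1]:print(n,c,round(d["confidence"],2),atz(q,d["at"][0]*512,d["at"][1]*384,z).round(1))
E
python3 fd.py
```

```text
end [509.45460156  53.13336731] [478.30668907  39.29960122] 34.08174785040465 ang -66.0524901794981
screws [array([532.02403783,   8.75160307]), array([544.78008837, -21.98452686])] [array([489.81925049,  -9.55822965]), array([504.55560702, -39.80360673])] [np.float64(46.00536977566202), np.float64(43.99464180620836)] mid [array([ 5.10921644e+02, -4.03313288e-01]), array([524.66784769, -30.8940668 ])]
ang -67.46066480088915
ang -64.02341793921077
ang -65.73263055493085
base [481.22732415  75.13309966] 82.3253570832192 -69.1745380542993
foot [516.30575766 -12.33274389]
plate_end top 0.67 [494.6  37.6  63. ]
plate_end scene 0.73 [494.7  46.4  63. ]
channel_mouth top 0.81 [504.3  28.4  40. ]
channel_mouth scene 0.92 [504.9  27.   40. ]
stop_face top 0.62 [530.3 -31.7  40. ]
stop_face scene 0.9 [517.3 -37.1  40. ]
back_stop scene 0.53 [528.  -33.2  40. ]
foot top 0.72 [494.7  42.2  71. ]
foot scene 0.78 [519.3  -5.4  71. ]
pliers top 0.7 [542.  -64.8   0. ]
pliers scene 0.56 [524.6 -55.3   0. ]
below_grip top 0.9 [ 578.6 -161.1    0. ]
below_grip scene 0.8 [ 579.6 -156.9    0. ]
below_pad top 0.75 [ 599.9 -203.6    0. ]
```

Request:
{"op": "send_rows", "data": {"steps": [[[0.1,-0.25,-0.3],[0,0,0]],[[0.1,-0.25,-0.6],[0,0,0]],[[0.1,-0.25,-0.68],[0,0,0]],[[0.1,-0.25,-0.7],[0,0,0]],[[0.1,-0.25,-0.72],[0,0,0]],[[0.1,-0.25,-0.72],[0,0,0]]]}}

```text
time: 8.0
tool_pos: [456.6, 134.2, 45.5]
tcp_rot: [180.0, 0.0, 112.6]
ft_force: [-1.5, -0.3, -1.9]
finger_gap: 34.3
grip_force: 60.2
```

```bash
cat > st.py <<'E'
from h import *
s=sense();print(s["tool_pos"].round(2),s["tcp_rot"].round(2),s["ft_force"].round(1),s["wrist_torque"].round(2))
E
python3 st.py
```

```text
[456.64 134.2   45.52] [179.98   0.   112.58] [-1.5 -0.3 -1.9] [ 0.05  0.11 -0.06]
```

Request:
{"op": "send_rows", "data": {"steps": [[[0,0,-0.02],[0,0,0]],[[0,0,-0.04],[0,0,0]],[[0,0,-0.04],[0,0,0]]]}}

```text
time: 8.38
tool_pos: [456.6, 134.3, 44.4]
tcp_rot: [180.0, -0.0, 112.6]
ft_force: [-1.5, 1.4, 1.4]
finger_gap: 34.4
grip_force: 60.6
```

```bash
python3 st.py
```

```text
[456.63 134.35  44.39] [ 1.7997e+02 -1.0000e-02  1.1258e+02] [-1.5  1.4  1.4] [ 0.14  0.18 -0.01]
```

Request:
{"op": "send_rows", "data": {"steps": [[[0.05,-0.12,0],[0,0,0]],[[0.1,-0.25,0],[0,0,0]],[[0.15,-0.37,0],[0,0,0]],[[0.2,-0.49,0],[0,0,0]],[[0.26,-0.62,0],[0,0,0]],[[0.26,-0.62,0],[0,0,0]]]}}

```text
time: 9.12
tool_pos: [464.8, 115.1, 44.4]
tcp_rot: [180.0, 0.0, 112.6]
ft_force: [0.2, 1.5, 5.1]
finger_gap: 34.2
grip_force: 61.0
```

```bash
python3 - <<'E'
from h import *
t=snapshot("top")
cv2.imwrite("pics/m2.png",cv2.resize(t["img"][180:230,220:310,::-1],(792,440),interpolation=cv2.INTER_CUBIC))
E
python3 st.py
```

```text
[464.78 115.08  44.4 ] [1.7997e+02 3.0000e-02 1.1256e+02] [-0.5  1.2  4.7] [ 0.11  0.03 -0.02]
```

View pics/m2.png

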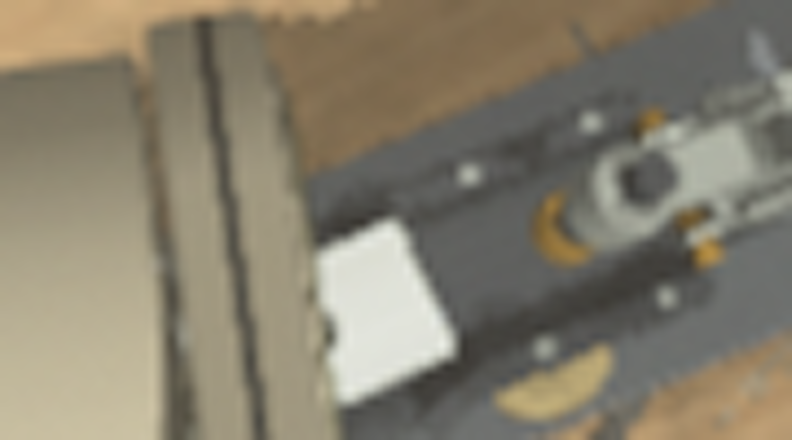

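Request:
{"op": "send_rows", "data": {"steps": [[[-0.03,-0.01,0],[0,0,0]],[[0.02,-0.13,0],[0,0,0]],[[0.07,-0.26,0],[0,0,0]],[[0.07,-0.26,0],[0,0,0]]]}}

```text
time: 9.68
tool_pos: [466.5, 107.8, 44.5]
tcp_rot: [180.0, -0.0, 112.6]
ft_force: [-1.6, 5.0, 7.8]
finger_gap: 34.0
grip_force: 61.4
```

```bash
python3 st.py
```

```text
[466.49 107.84  44.46] [ 1.7999e+02 -3.0000e-02  1.1257e+02] [-1.6  5.   7.8] [0.46 0.04 0.04]
```

Request:
{"op": "send_rows", "data": {"steps": [[[0,0,0.02],[0,0,0]],[[0.05,-0.12,0.02],[0,0,0]],[[0.1,-0.24,0.02],[0,0,0]],[[0.15,-0.36,0.02],[0,0,0]],[[0.15,-0.36,0.02],[0,0,0]]]}}

```text
time: 10.3
tool_pos: [470.9, 96.9, 44.9]
tcp_rot: [-180.0, -0.0, 112.6]
ft_force: [-0.8, 3.6, 7.2]
finger_gap: 34.5
grip_force: 61.4
```

```bash
python3 st.py
```

```text
[470.87  96.87  44.88] [-1.7999e+02 -3.0000e-02  1.1257e+02] [-0.8  3.6  7.2] [0.59 0.12 0.02]
```

Request:
{"op": "send_rows", "data": {"steps": [[[0,0,0.015],[0,0,0]],[[0.05,-0.12,0.015],[0,0,0]],[[0.1,-0.24,0.015],[0,0,0]],[[0.15,-0.36,0.015],[0,0,0]],[[0.2,-0.48,0.015],[0,0,0]],[[0.2,-0.48,0.015],[0,0,0]]]}}

```text
time: 11.05
tool_pos: [476.8, 82.3, 45.2]
tcp_rot: [-180.0, -0.0, 112.6]
ft_force: [-0.8, 4.4, 6.4]
finger_gap: 34.3
grip_force: 61.2
```

```bash
python3 st.py; python3 fd.py | grep -E "plate_end|stop"
```

```text
[476.78  82.32  45.16] [-1.7998e+02 -2.0000e-02  1.1257e+02] [-0.8  4.4  6.4] [0.62 0.12 0.08]
plate_end top 0.54 [512.9  -7.3  63. ]
plate_end scene 0.65 [504.8   6.9  63. ]
stop_face top 0.61 [535.7 -34.5  40. ]
stop_face scene 0.81 [518.5 -32.3  40. ]
back_stop top 0.22 [689.7  58.5  40. ]
back_stop scene 0.56 [527.9 -32.7  40. ]
```

Request:
{"op": "send_rows", "data": {"steps": [[[0.05,-0.12,0],[0,0,0]],[[0.1,-0.24,0],[0,0,0]],[[0.15,-0.36,0],[0,0,0]],[[0.18,-0.42,0],[0,0,0]],[[0.18,-0.42,0],[0,0,0]]]}}

```text
time: 12.58
tool_pos: [482.0, 70.0, 45.2]
tcp_rot: [-180.0, -0.0, 112.6]
ft_force: [-1.9, 4.8, 7.2]
finger_gap: 34.3
grip_force: 61.4
```

```bash
python3 st.py
```

```text
[482.04  69.96  45.16] [-1.7997e+02 -5.0000e-02  1.1257e+02] [-1.9  4.8  7.2] [0.82 0.21 0.11]
```

Now about 13 mm left; creep in 1.2 mm rows.

Request:
{"op": "send_rows", "data": {"steps": [[[0.015,-0.037,0],[0,0,0]],[[0.03,-0.074,0],[0,0,0]],[[0.045,-0.11,0],[0,0,0]],[[0.06,-0.148,0],[0,0,0]],[[0.077,-0.185,0],[0,0,0]]], "squeeze": 25}}

```text
time: 13.2
tool_pos: [484.2, 64.8, 45.2]
tcp_rot: [-180.0, -0.1, 112.6]
ft_force: [-2.7, 6.3, 7.9]
finger_gap: 34.6
grip_force: 61.4
```

```bash
python3 st.py
```

```text
[484.25  64.76  45.19] [-1.7997e+02 -8.0000e-02  1.1258e+02] [-2.7  6.3  7.9] [1.06 0.28 0.06]
```

Request:
{"op": "send_rows", "data": {"steps": [[[0.013,-0.03,0],[0,0,0]],[[0.026,-0.06,0],[0,0,0]],[[0.038,-0.09,0],[0,0,0]],[[0.05,-0.12,0],[0,0,0]]], "fingers": 1, "squeeze": 25}}

```text
time: 13.7
tool_pos: [485.7, 61.1, 45.2]
tcp_rot: [-180.0, -0.1, 112.6]
ft_force: [-2.3, 5.1, 8.0]
finger_gap: 34.5
grip_force: 61.4
```

```bash
python3 st.py
```

```text
[485.74  61.15  45.18] [-1.7998e+02 -7.0000e-02  1.1258e+02] [-2.3  5.1  8. ] [1.11 0.21 0.09]
```

Request:
{"op": "send_rows", "data": {"steps": [[[0.013,-0.03,0],[0,0,0]],[[0.026,-0.06,0],[0,0,0]],[[0.026,-0.06,0],[0,0,0]]]}}

```text
time: 14.08
tool_pos: [486.6, 59.2, 45.2]
tcp_rot: [-180.0, -0.1, 112.6]
ft_force: [-2.1, 6.4, 7.9]
finger_gap: 34.4
grip_force: 61.4
```

Request:
{"op": "send_rows", "data": {"steps": [[[0.013,-0.03,0],[0,0,0]],[[0.026,-0.06,0],[0,0,0]],[[0.026,-0.06,0],[0,0,0]]]}}

```text
time: 14.45
tool_pos: [487.3, 57.5, 45.2]
tcp_rot: [-180.0, -0.1, 112.6]
ft_force: [-2.1, 4.9, 7.6]
finger_gap: 34.3
grip_force: 61.5
```

```bash
python3 st.py
```

```text
[487.32  57.46  45.18] [-1.7997e+02 -7.0000e-02  1.1258e+02] [-2.1  4.9  7.6] [1.01 0.28 0.08]
```

Request:
{"op": "send_rows", "data": {"steps": [[[0.013,-0.03,0],[0,0,0]],[[0.026,-0.06,0],[0,0,0]],[[0.026,-0.06,0],[0,0,0]]]}}

```text
time: 14.82
tool_pos: [487.5, 57.2, 45.2]
tcp_rot: [-180.0, -0.2, 112.6]
ft_force: [-6.2, 15.0, 12.1]
finger_gap: 33.9
grip_force: 61.8
```

Request:
{"op": "send_rows", "data": {"steps": [[[0.013,-0.03,0],[0,0,0]],[[0.026,-0.06,0],[0,0,0]],[[0.026,-0.06,0],[0,0,0]]]}}

```text
time: 15.2
tool_pos: [487.5, 57.1, 45.2]
tcp_rot: [-179.9, -0.4, 112.6]
ft_force: [-9.6, 23.3, 14.7]
finger_gap: 34.2
grip_force: 62.1
```

Request:
{"op": "send_rows", "data": {"steps": [[[-0.03,0.07,0],[0,0,0]],[[-0.035,0.085,0],[0,0,0]]]}}

```text
time: 15.45
tool_pos: [487.5, 57.2, 45.2]
tcp_rot: [-180.0, -0.1, 112.6]
ft_force: [-4.5, 8.1, 8.6]
finger_gap: 34.3
grip_force: 61.5
```

```bash
python3 st.py
```

```text
[487.48  57.22  45.18] [-1.7996e+02 -1.3000e-01  1.1260e+02] [-4.5  8.1  8.6] [1.32 0.44 0.03]
```

Request:
{"op": "send_rows", "data": {"steps": [[[0,0,0],[0,0,0]],[[0,0,0],[0,0,0]],[[0,0,0],[0,0,0]],[[0,0,0],[0,0,0]],[[0,0,0.5],[0,0,0]],[[0,0,1.5],[0,0,0]],[[0,0,3.5],[0,0,0]],[[-0.5,1,4.5],[0,0,0]]], "fingers": 0.3}}

```text
time: 16.45
tool_pos: [475.3, 85.3, 185.2]
tcp_rot: [179.7, 0.1, 112.4]
ft_force: [0.8, 1.0, -0.0]
finger_gap: 59.7
grip_force: 0.0
```

```bash
python3 st.py
python3 - <<'E'
from h import *
t=snapshot("top");s=snapshot("scene")
cv2.imwrite("pics/m3.png",np.hstack([cv2.resize(t["img"][160:240,240:380,::-1],(490,280),interpolation=cv2.INTER_CUBIC),cv2.resize(s["img"][150:250,230:330,::-1],(280,280),interpolation=cv2.INTER_CUBIC)]))
E
python3 fd.py
```

```text
[475.32  85.35 185.18] [1.7968e+02 1.4000e-01 1.1243e+02] [ 0.8  1.  -0. ] [ 0.02 -0.02  0.01]
plate_end scene 0.93 [510.3 -17.5  63. ]
channel_mouth top 0.18 [ 579.1 -154.9   40. ]
channel_mouth scene 0.64 [504.1  31.   40. ]
stop_face top 0.67 [530.2 -37.2  40. ]
stop_face scene 0.84 [524.  -37.2  40. ]
back_stop top 0.59 [533.2 -45.9  40. ]
back_stop scene 0.6 [534.6 -45.   40. ]
foot top 0.67 [519.7 -10.7  71. ]
foot scene 0.59 [522.2 -19.4  71. ]
pliers top 0.92 [535.5 -62.9   0. ]
pliers scene 0.67 [524.4 -54.    0. ]
below_grip top 0.91 [ 578.8 -160.3    0. ]
below_grip scene 0.94 [ 574.8 -158.6    0. ]
below_pad top 0.74 [ 601.1 -199.     0. ]
```

View pics/m3.png

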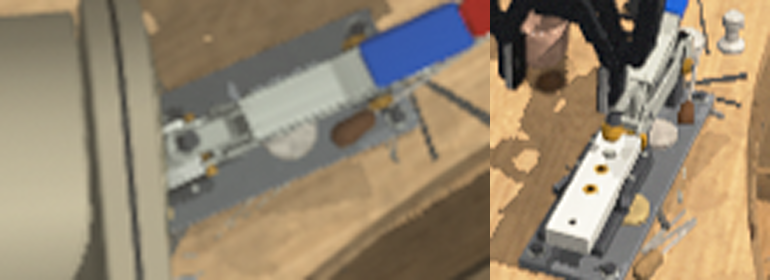

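Request:
{"op": "send_rows", "data": {"steps": [[[0.6,-1.4,0.5],[0,0,0]],[[1.4,-3.3,0.5],[0,0,0]],[[2.1,-5.1,0.5],[0,0,0]],[[2.8,-6.8,0.5],[0,0,0]],[[3.4,-8.2,0.3],[0,0,0]],[[3.4,-8.2,0],[0,0,0]],[[3.4,-8.2,-0.6],[0,0,0]],[[3.4,-8.2,-0.6],[0,0,0]]], "fingers": 1}}

```text
time: 18.45
tool_pos: [573.5, -158.2, 159.4]
tcp_rot: [-179.8, -0.2, 112.6]
ft_force: [-0.2, 0.7, -1.3]
finger_gap: -0.2
grip_force: 0.0
```

```bash
python3 st.py
```

```text
[ 573.46 -158.2   159.45] [-179.82   -0.19  112.64] [-0.2  0.7 -1.3] [ 0.02  0.05 -0.02]
```

Request:
{"op": "send_rows", "data": {"steps": [[[0.15,-0.08,-0.2],[0,0,0]],[[0.15,-0.08,-0.4],[0,0,0]],[[0.15,-0.08,-0.55],[0,0,0]],[[0.15,-0.08,-0.7],[0,0,0]],[[0.15,-0.08,-0.85],[0,0,0]]]}}

```text
time: 19.08
tool_pos: [579.7, -162.3, 136.4]
tcp_rot: [180.0, 0.0, 112.6]
ft_force: [-0.8, -0.1, 0.2]
finger_gap: 0.2
grip_force: 0.0
```

```bash
python3 st.py
```

```text
[ 579.67 -162.27  136.44] [179.99   0.   112.57] [-0.8 -0.1  0.2] [0.   0.05 0.01]
```

Request:
{"op": "send_rows", "data": {"steps": [[[0,0,-0.12],[0,0,0]],[[0,0,-0.24],[0,0,0]],[[0,0,-0.36],[0,0,0]],[[0,0,-0.48],[0,0,0]]]}}

```text
time: 19.58
tool_pos: [580.0, -162.7, 122.5]
tcp_rot: [180.0, 0.1, 112.6]
ft_force: [1.3, -2.0, 6.1]
finger_gap: 0.2
grip_force: 2.3
```

```bash
python3 st.py
```

```text
[ 580.02 -162.65  122.47] [1.7996e+02 5.0000e-02 1.1256e+02] [ 1.3 -2.   6.1] [-0.45 -0.07 -0.01]
```

Request:
{"op": "send_rows", "data": {"steps": [[[0,0,-0.08],[0,0,0]],[[0,0,-0.16],[0,0,0]],[[0,0,-0.24],[0,0,0]],[[0,0,-0.32],[0,0,0]]]}}

```text
time: 20.08
tool_pos: [580.5, -163.0, 113.9]
tcp_rot: [179.9, 0.1, 112.6]
ft_force: [-1.4, -2.7, 9.4]
finger_gap: 0.3
grip_force: 4.5
```

Request:
{"op": "send_rows", "data": {"steps": [[[0,0,-0.06],[0,0,0]],[[0,0,-0.12],[0,0,0]]]}}

```text
time: 20.32
tool_pos: [580.4, -163.1, 110.1]
tcp_rot: [179.9, 0.1, 112.6]
ft_force: [-0.6, -3.8, 7.5]
finger_gap: 0.2
grip_force: 3.6
```

Request:
{"op": "send_rows", "data": {"steps": [[[0,0,-0.06],[0,0,0]],[[0,0,-0.12],[0,0,0]]]}}

```text
time: 20.58
tool_pos: [580.3, -163.1, 106.2]
tcp_rot: [179.9, 0.1, 112.6]
ft_force: [0.5, -3.8, 5.3]
finger_gap: 0.0
grip_force: 2.9
```

Request:
{"op": "send_rows", "data": {"steps": [[[0,0,-0.05],[0,0,0]],[[0,0,-0.1],[0,0,0]]]}}

```text
time: 20.82
tool_pos: [580.3, -163.1, 103.0]
tcp_rot: [179.9, 0.1, 112.6]
ft_force: [0.4, -2.9, 5.5]
finger_gap: -0.1
grip_force: 2.5
```

Request:
{"op": "send_rows", "data": {"steps": [[[0,0,-0.05],[0,0,0]],[[0,0,-0.1],[0,0,0]]]}}

```text
time: 21.08
tool_pos: [580.0, -162.5, 99.6]
tcp_rot: [180.0, 0.0, 112.6]
ft_force: [1.1, -2.1, 3.3]
finger_gap: -0.1
grip_force: 1.8
```

Request:
{"op": "send_rows", "data": {"steps": [[[0,0,-0.04],[0,0,0]],[[0,0,-0.08],[0,0,0]]]}}

```text
time: 21.32
tool_pos: [579.5, -162.0, 96.6]
tcp_rot: [-180.0, -0.0, 112.6]
ft_force: [1.5, -0.9, 1.2]
finger_gap: -0.4
grip_force: 1.0
```

Request:
{"op": "send_rows", "data": {"steps": [[[0,0,-0.04],[0,0,0]],[[0,0,-0.08],[0,0,0]]]}}

```text
time: 21.58
tool_pos: [579.1, -161.8, 93.9]
tcp_rot: [-179.9, -0.1, 112.6]
ft_force: [-0.6, -0.3, 0.6]
finger_gap: -0.0
grip_force: 0.1
```

Request:
{"op": "send_rows", "data": {"steps": [[[0,0,-0.03],[0,0,0]],[[0,0,-0.06],[0,0,0]]]}}

```text
time: 21.82
tool_pos: [579.3, -162.1, 92.4]
tcp_rot: [-180.0, -0.0, 112.6]
ft_force: [-1.4, 0.1, -0.3]
finger_gap: 0.0
grip_force: 0.0
```

Request:
{"op": "send_rows", "data": {"steps": [[[0,0,-0.04],[0,0,0]],[[0,0,-0.08],[0,0,0]]]}}

```text
time: 22.08
tool_pos: [579.8, -162.2, 90.8]
tcp_rot: [180.0, 0.0, 112.6]
ft_force: [-2.9, 1.6, 7.8]
finger_gap: 0.1
grip_force: 3.5
```

Request:
{"op": "send_rows", "data": {"steps": [[[0,0,-0.03],[0,0,0]],[[0,0,-0.06],[0,0,0]]]}}

```text
time: 22.32
tool_pos: [580.0, -162.2, 90.2]
tcp_rot: [180.0, 0.0, 112.6]
ft_force: [-6.9, 2.5, 15.2]
finger_gap: 0.0
grip_force: 7.3
```

Request:
{"op": "send_rows", "data": {"steps": [[[0,0,0.5],[0,0,0]],[[0,0,1.3],[0,0,0]],[[0.3,-0.8,1.6],[0,0,0]],[[0.57,-1.46,1.6],[0,0,0]],[[0.57,-1.46,1.4],[0,0,0]],[[0.57,-1.46,1.4],[0,0,0]]]}}

```text
time: 23.08
tool_pos: [595.9, -205.3, 129.5]
tcp_rot: [-179.9, -0.1, 112.6]
ft_force: [0.3, 0.3, -0.3]
finger_gap: 0.1
grip_force: 0.0
```

```bash
python3 st.py
python3 - <<'E'
from h import *
t=snapshot("top");s=snapshot("scene")
cv2.imwrite("pics/m4.png",np.hstack([cv2.resize(t["img"][160:240,240:380,::-1],(490,280),interpolation=cv2.INTER_CUBIC),cv2.resize(s["img"][140:240,230:330,::-1],(280,280),interpolation=cv2.INTER_CUBIC)]))
E
python3 fd.py
```

```text
[ 595.92 -205.35  129.51] [-1.7992e+02 -1.0000e-01  1.1257e+02] [ 0.3  0.3 -0.3] [-0.    0.04 -0.07]
plate_end top 0.9 [521.9 -37.   63. ]
plate_end scene 0.69 [505.3 -17.   63. ]
channel_mouth top 0.75 [503.1  34.8  40. ]
channel_mouth scene 0.72 [503.4  34.4  40. ]
stop_face top 0.57 [530.5 -30.8  40. ]
stop_face scene 0.93 [521.8 -41.   40. ]
back_stop top 0.49 [539.6 -42.6  40. ]
back_stop scene 0.35 [532.1 -36.9  40. ]
foot top 0.48 [514.6 -13.6  71. ]
foot scene 0.79 [505.6   8.9  71. ]
pliers top 0.77 [540.4 -64.3   0. ]
pliers scene 0.84 [531.4 -60.3   0. ]
below_grip top 0.95 [ 582.  -160.4    0. ]
below_grip scene 0.85 [ 578.1 -158.4    0. ]
below_pad top 0.8 [ 601.7 -206.6    0. ]
```

View pics/m4.png

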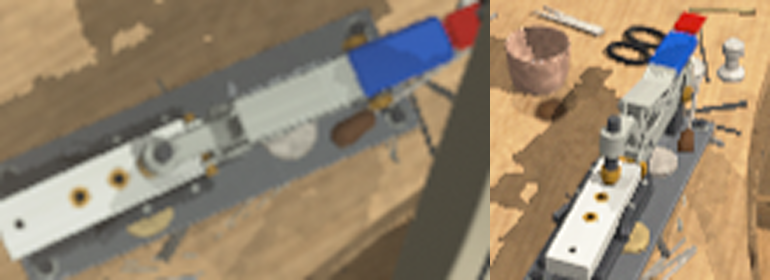

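Request:
{"op": "send_rows", "data": {"steps": [[[0.05,0,-0.3],[0,0,0]],[[0.05,0,-0.6],[0,0,0]],[[0.05,0,-0.8],[0,0,0]],[[0.05,0,-0.92],[0,0,0]],[[0.05,0,-1.0],[0,0,0]]]}}

```text
time: 24.7
tool_pos: [598.2, -206.1, 100.3]
tcp_rot: [-180.0, -0.0, 112.6]
ft_force: [1.2, -0.5, -0.4]
finger_gap: 0.0
grip_force: 0.0
```

Request:
{"op": "send_rows", "data": {"steps": [[[0,0,-0.07],[0,0,0]],[[0,0,-0.14],[0,0,0]],[[0,0,-0.21],[0,0,0]]]}}

```text
time: 25.08
tool_pos: [598.3, -206.1, 94.4]
tcp_rot: [180.0, 0.0, 112.6]
ft_force: [-0.0, -0.1, 0.1]
finger_gap: -0.3
grip_force: 0.0
```

Request:
{"op": "send_rows", "data": {"steps": [[[0,0,-0.07],[0,0,0]],[[0,0,-0.14],[0,0,0]],[[0,0,-0.21],[0,0,0]]]}}

```text
time: 25.45
tool_pos: [598.4, -206.2, 88.1]
tcp_rot: [180.0, 0.0, 112.6]
ft_force: [0.3, -0.3, 1.1]
finger_gap: -0.3
grip_force: 0.3
```

Request:
{"op": "send_rows", "data": {"steps": [[[0,0,-0.06],[0,0,0]],[[0,0,-0.12],[0,0,0]]]}}

```text
time: 25.7
tool_pos: [598.5, -206.3, 84.7]
tcp_rot: [180.0, 0.0, 112.6]
ft_force: [-0.1, -1.1, 3.2]
finger_gap: 0.0
grip_force: 1.5
```

Contact around 89 mm; press on.

Request:
{"op": "send_rows", "data": {"steps": [[[0,0,-0.06],[0,0,0]],[[0,0,-0.12],[0,0,0]]]}}

```text
time: 25.95
tool_pos: [598.5, -206.3, 81.0]
tcp_rot: [180.0, 0.0, 112.6]
ft_force: [1.6, -2.2, 1.5]
finger_gap: 0.3
grip_force: 1.1
```

Request:
{"op": "send_rows", "data": {"steps": [[[0,0,-0.06],[0,0,0]],[[0,0,-0.12],[0,0,0]]]}}

```text
time: 26.2
tool_pos: [598.3, -206.1, 77.1]
tcp_rot: [180.0, 0.0, 112.6]
ft_force: [0.0, -0.7, 3.9]
finger_gap: 0.2
grip_force: 2.2
```

Request:
{"op": "send_rows", "data": {"steps": [[[0,0,-0.06],[0,0,0]],[[0,0,-0.12],[0,0,0]]]}}

```text
time: 26.45
tool_pos: [598.2, -205.7, 73.6]
tcp_rot: [-180.0, -0.0, 112.6]
ft_force: [-0.4, 0.6, 3.9]
finger_gap: 0.2
grip_force: 1.8
```

Request:
{"op": "send_rows", "data": {"steps": [[[0,0,-0.06],[0,0,0]],[[0,0,-0.12],[0,0,0]]]}}

```text
time: 26.7
tool_pos: [598.2, -205.9, 69.9]
tcp_rot: [180.0, -0.0, 112.6]
ft_force: [-1.0, 1.5, 5.7]
finger_gap: -0.2
grip_force: 2.0
```

Request:
{"op": "send_rows", "data": {"steps": [[[0,0,-0.05],[0,0,0]],[[0,0,-0.1],[0,0,0]]]}}

```text
time: 26.95
tool_pos: [598.6, -206.1, 67.6]
tcp_rot: [180.0, 0.0, 112.6]
ft_force: [-2.2, 1.9, 10.3]
finger_gap: 0.2
grip_force: 4.1
```

Request:
{"op": "send_rows", "data": {"steps": [[[0,0,-0.04],[0,0,0]],[[0,0,-0.08],[0,0,0]]]}}

```text
time: 27.2
tool_pos: [599.1, -206.4, 66.2]
tcp_rot: [179.9, 0.1, 112.6]
ft_force: [-1.9, 0.8, 13.3]
finger_gap: 0.2
grip_force: 5.8
```

Request:
{"op": "send_rows", "data": {"steps": [[[0,0,-0.03],[0,0,0]],[[0,0,-0.05],[0,0,0]],[[0,0,-0.05],[0,0,0]]]}}

```text
time: 27.58
tool_pos: [599.4, -206.7, 65.3]
tcp_rot: [179.9, 0.1, 112.6]
ft_force: [-3.0, 1.6, 15.0]
finger_gap: -0.1
grip_force: 6.3
```

Request:
{"op": "send_rows", "data": {"steps": [[[0,0,0.5],[0,0,0]],[[0,0,1.5],[0,0,0]],[[0,0,3],[0,0,0]],[[0,0,5],[0,0,0]],[[0,0,5.5],[0,0,0]]]}}

```text
time: 28.2
tool_pos: [600.2, -206.9, 233.7]
tcp_rot: [179.7, 0.3, 112.6]
ft_force: [0.3, 0.7, 0.3]
finger_gap: -0.3
grip_force: 0.0
```

```bash
python3 st.py
python3 - <<'E'
from h import *
s=snapshot("scene");a=s["img"][140:240,230:330]
ref=cv2.imread("pics/m4.png")[:,490:770];new=cv2.resize(a[:,:,::-1],(280,280),interpolation=cv2.INTER_CUBIC)
print(cv2.absdiff(ref,new).mean())
for n in("below_grip","foot","jaw_arm"):
  for c in("scene",):
    for d in finder.trace(n,c)[:1]:
        print(n,d["confidence"],(np.array(d["box"])*[512,384,512,384]).round(1))
hsv=cv2.cvtColor(s["img"],cv2.COLOR_RGB2HSV)
m=(hsv[...,0]>105)&(hsv[...,0]<130)&(hsv[...,1]>150);m[:,:280]=0
y,x=np.nonzero(m);print("blue",x.mean(),y.mean(),y.min(),y.max())
h2=cv2.cvtColor(ref,cv2.COLOR_BGR2HSV);m=(h2[...,0]>105)&(h2[...,0]<130)&(h2[...,1]>150);y,x=np.nonzero(m);print("blue locked",230+x.mean()/2.8,140+y.mean()/2.8,140+y.min()/2.8,140+y.max()/2.8)
o=cv2.imread("pics/scene0.png");h2=cv2.cvtColor(o,cv2.COLOR_BGR2HSV);m=(h2[...,0]>105)&(h2[...,0]<130)&(h2[...,1]>150);m[:,:420]=0;y,x=np.nonzero(m);print("blue open",x.mean()/1.5,y.mean()/1.5,y.min()/1.5,y.max()/1.5)
cv2.imwrite("pics/m5.png",cv2.resize(s["img"][100:260,220:360,::-1],(525,600),interpolation=cv2.INTER_CUBIC))
E
```

```text
[ 600.16 -206.91  233.74] [179.7    0.31 112.57] [0.3 0.7 0.3] [-0.02 -0.02 -0.08]
13.179255952380952
below_grip 0.58 [239.7 124.4  69.2 126.5]
foot 0.66 [267.6 171.2  16.9  32.8]
jaw_arm 0.53 [275.6 175.2   8.3  25.9]
blue 296.0782608695652 142.2086956521739 23 154
blue locked 295.6949980712357 157.93300758647294 150.71428571428572 165.71428571428572
blue open 296.2949245541838 144.47050754458164 134.66666666666666 154.66666666666666
```

View pics/m5.png

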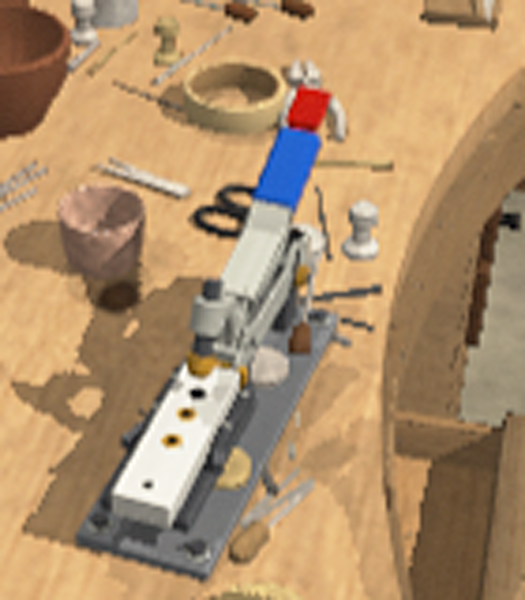

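Run:
```python
from h import *
s=snapshot("scene");new=cv2.resize(s["img"][140:240,230:330,::-1],(280,280),interpolation=cv2.INTER_CUBIC)
ref=cv2.imread("pics/m4.png")[:,490:770]
A,B=[cv2.cvtColor(i[190:275,40:160],cv2.COLOR_BGR2GRAY).astype(np.float32) for i in(ref,new)]
print("shift px(x2.8)",cv2.phaseCorrelate(A,B),np.abs(A-B).mean())
order.hand_in()
```

```text
shift px(x2.8) ((-0.0030777866577622603, -0.0032751366896235368), 0.9585991835594178) 2.9581373
the job is handed in; nothing more can be done
```

The job is handed in: the plate was slid up to the back stop, the pliers locked over the pin, and the red lever sprang them open again. In the last picture the pin looks flush and the plate hadn't shifted. The hardest contact was about 27 N in total on the tool while seating the plate, an estimated 20 N or so of it on the stop; the pliers never took more than about 17 N.

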